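# Hold a round flask down in its sprung ring cradle

### The arm

A 6-joint arm with a two-finger parallel gripper is mounted at the origin on a cart in front of the work surface, level with it; the furniture and walls round the work are solid. World frame = base frame: x ahead of the robot, y to its left, z up, the work surface at z = 0. Lengths are in mm, angles in rad, forces in N, time in s.
With the tool pointing down it reaches from about 325 to 1000 mm from the base axis. Payload 5.1 kg.
Tool frame: the origin (TCP) lies midway between the tips of the shut fingers; the grasp point (between the pads) lies 19 mm behind it; z points along the fingers, y is the line along which they close (so a half turn about z gives the same grasp; the last joint's range is limited). The gripper opens to 85 mm and grips with 20 to 120 N. Pads are 22 mm wide; open, the fingers measure 114 mm over their backs; the gripper's body (76 mm by 85 mm) begins 54 mm behind the grasp point. The pads swing forward as they close: fully open they stand 13 mm farther back than shut.
Start: joints at [1.24, 0.124, 1.65, -0, 1.367, -0.083], TCP at [159.449, 630.128, 231.322] pointing down, gripper open.
Joint ranges: [-2.61, 2.61], [-1.02, 2.33], [0.03, 2.71], [-1.35, 4.49], [0.32, 2.68], [-2.91, 2.91]. Speed limits (rad/s): [2.57, 2.57, 3.14, 3.14, 3.14, 3.14].

### API

Orientations are given as a unit quaternion [x, y, z, w].
In Python, from rig import read_state, capture, get_calibration, sign_off gives the robot as it stands.
- The arm moves only by the tool carry_out, never from a script. Its argument "motion" is a list of rows, each a list of 3 entries, a list of its own where there are three numbers: the closure in counts, from 0 (fully open) to 255 (shut), then the shift along the tool's x, y, z in mm, then the turn about the tool's z in rad. A call has 1 to 8 rows; each row is the pose to reach, as a shift and turn from the pose commanded when the call began, along the tool's axes at that moment; what a row does not reach only later rows make up. A row lasts 1/8 s, in which the tool goes at most 62.5 mm and 10.7 degrees, less where a joint would pass 70% of its speed; a pose out of reach is approached as far as the arm can. A call with a gripper value outside its range is refused whole. The fingers move at their own pace and stop on an object; "squeeze" is the grip in N (left out, the last holds). Time passes only in rows, so rows that repeat a pose let the fingers close. It gives the time, the measured TCP pose, the force, the opening and the grip force at its end, in the units of the state.
- read_state(): the state, without advancing time (a new reading comes with each control period).
- capture(name): name is "side" or "top"; returns the picture (480x640x3 uint8, blue, green, red); there is no depth.
- get_calibration(name): a dict with "camera_matrix" (3x3 intrinsics, pixels), "position" and "rotation" of the camera in the world. Camera axes: x right, y down, z forward; pixel columns grow to the right and rows downward; lengths in mm; the calibration is good to about 2 mm. A picture is of the moment at which its call begins. get_calibration takes no time and is no camera call.
- sign_off(): hands the job in; it is judged then, once.
The state is a dict: "time_s": time; "joint_pos": joint angles; "qvel": joint speeds; "tau": joint torques, N m; "tool_pos": TCP position; "tcp_rot": TCP orientation; "wrist_force": force on the tool from outside, world axes, zero at the start; "torque": the same for the moment, N m; "opening": opening from 0.0 (shut) to 1.0 (fully open); "grip_force": force on a finger pad.
Only numpy, scipy, OpenCV 4.12 (cv2) and the standard library are available. Lean on these libraries where they do the work, as an engineer would, in place of code of your own. Each camera call takes 0.05 s, during which the arm holds its last target. There are 200 camera calls.

### The job

Take the round amber flask with the blue stopper out of its cork ring, set it bulb down and upright in the sprung ring cradle, and press it down until the cradle's red pointer stands within the green band of the scale. Finish while still gripping the flask and holding it pressed there, touching only the flask and not the cradle, so that a colleague could fit the retaining clip. Leave the flask with the red stopper, the vial and the reagent bottle where they stand, and keep the blue-stoppered flask upright all the way.

Things in the scene. Friction and masses are not known exactly. Their poses are not given: they have to be found in the camera images.
- flask_blue_center (a point): Loose amber flask, blue stopper, 0.1 kg, 120 mm tall: point on its upright z axis half-way up. Bulb 60 mm wide, centred 30 mm below it; neck 20 mm wide from 2 to 38 mm above it, then rim and stopper (27 mm wide) up to 60 mm above. Starts in a fixed cork ring (66 mm wide, 16 mm high), its lowest point 7 mm above the table.
- flask_red_center (a point): The same point of a second, equal amber flask in another cork ring, but with a red stopper. A bystander.
- cradle: Cradle, fixed to the table: grey base plate 110 x 130 x 10 mm (x, y, z); origin at the centre of its underside, on the ring's axis, z up. Guide rods 96 mm high at y = -50 and +50 mm; white scale 20 mm wide, 91 mm high at x = -46 mm with a green band 10 mm high centred 64 mm above the table.
- ring_center (a point): Centre of the cradle's steel ring, mid-height of its 8 mm round bar; clear opening 44 mm, outside 60 mm. Moves with the ring, 78 mm above the table when up. A flask seated in it has its half-way point 52 mm above this point, its lowest point 8 mm below. The red pointer, a thin yoke round the scale, is fixed to the ring at this height.
- cradle_ring (a joint): How far the ring is pressed down, m: 0 up (start), 0.026 lower stop; the pointer is at the middle of the green band at 0.014, inside it from 0.009 to 0.019. Spring: 4 N to start moving, then 350 N/m, about 9 N at mid-band; it springs back when let go, and the flask's weight alone does not move it.
- vial_2: Small glass vial with a red cap, 22 mm in diameter, 51 mm high, standing on the table; origin at the centre of its underside. A bystander.
- reagent_bottle: Reagent bottle with a black cap, 49 mm in diameter, 94 mm high, standing on the table; origin at the centre of its underside. A bystander.
Things that resemble listed ones, but are neither listed nor needed, are in the scene too. Leave any purple or turquoise look-alike of the part that bears flask_blue_center alone. Leave any purple look-alike of the part that bears flask_red_center alone.

How it is judged:
By the outcome, as a careful person would: the job done as asked, in the order asked, and still so for the second after the job is handed in, while the arm keeps its last pose, push and grip.
It also fails if it takes over 35 s, if anything falls off the work surface, if the arm or the gripper's body presses on something with over 40 N, if the wrist force passes 120 N, or if a joint passes its speed limit or range.

## Working session

There is one attempt and no reset: what is moved stays moved. The work goes in short steps, Python scripts to look and compute and a tool call to move; the robot and the scene stay as the last step left them, time stands still between calls to the robot, and variables do not carry over. Pictures are saved under pics/ and viewed, at most 10 in all, crops included, and the job is handed in when it is done.

Besides the shell and the picture viewer there is one more tool, called after "Request:" as a command line: name --argument value ..., lists and objects as JSON in quotes. carry_out: Moves the arm, as the interface text tells. Its arguments: {"type":"object","properties":{"motion":{"type":"array"},"squeeze":{"type":"number"}},"required":["motion"]}

```bash
mkdir -p pics; python3 - <<'E'
from rig import *
import cv2,json
for n in("side","top"):
    im=capture(n); cv2.imwrite(f"pics/{n}0.png",im); c=get_calibration(n); print(n,c)
s=read_state(); print(s)
E
```

```text
side {'camera_matrix': array([[532.46598915,   0.        , 321.08541901],
       [  0.        , 532.46598915, 245.46829682],
       [  0.        ,   0.        ,   1.        ]]), 'position': array([289.24848405, 509.54866834, 703.4414431 ]), 'rotation': array([-0.15370761,  0.89600679, -0.40973254,  0.07526653])}
top {'camera_matrix': array([[568.29720906,   0.        , 319.02536257],
       [  0.        , 568.29720906, 244.20846213],
       [  0.        ,   0.        ,   1.        ]]), 'position': array([ 335.81567586, -171.86491705, 1218.81101322]), 'rotation': array([-0.70413192,  0.70501604, -0.06166171,  0.05786589])}
{'time_s': 0.1, 'joint_pos': array([ 1.24040280e+00,  1.24447725e-01,  1.65152794e+00, -1.47043302e-05,
        1.36750132e+00, -8.26402275e-02]), 'qvel': array([-5.61117855e-04, -6.39197718e-04, -3.26700092e-03,  1.02091423e-03,
        7.40689770e-05, -2.06695193e-04]), 'tau': array([ 4.18032005e-04, -4.24929821e+01, -3.66652894e+01, -7.40037262e-05,
        3.82802697e-03,  2.13778588e-05]), 'tool_pos': array([159.27630634, 629.61841049, 230.17648269]), 'tcp_rot': array([ 1.23558532e-01,  9.92336839e-01, -9.23622887e-04, -1.86146818e-04]), 'wrist_force': array([-0.28650495,  0.38525382, -0.18130931]), 'torque': array([ 0.00426419, -0.02045786,  0.03919986]), 'grip_force': 0.0, 'opening': 1.0011113379012584}
```

View pics/side0.png

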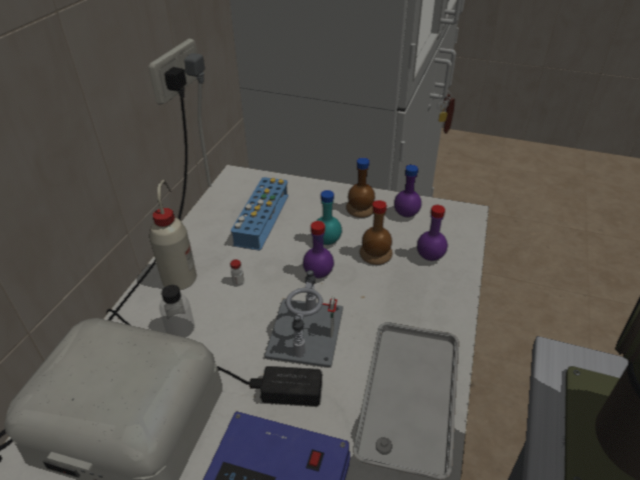

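View pics/top0.png

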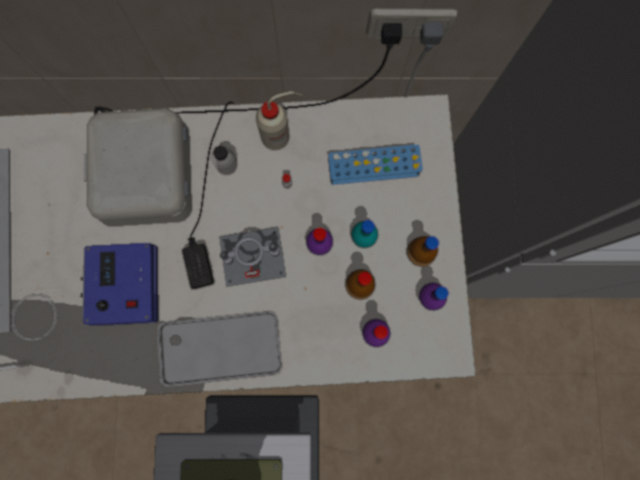

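The round amber flasks are the blue-stoppered one at side (362,190) / top (423,250) and the red-stoppered one at side (377,240) / top (361,284). Purple and turquoise look-alikes are at top (433,296), (376,333), (320,241) and (365,234). The target is the amber one with the blue stopper, which I'll confirm in a crop. The cradle ring is at side (304,302) / top (250,250).

```bash
cat > h.py <<'E'
import numpy as np,cv2
from scipy.spatial.transform import Rotation as R
from rig import *
C={n:get_calibration(n) for n in("side","top")}
def ray(n,p):
    c=C[n]; d=np.linalg.inv(c["camera_matrix"])@[p[0],p[1],1]
    d=R.from_quat(c["rotation"]).apply(d); return c["position"],d/np.linalg.norm(d)
def plane(n,p,z):
    o,d=ray(n,p); return o+d*(z-o[2])/d[2]
def tri(ps,pt):
    a,u=ray("side",ps); b,v=ray("top",pt)
    s=np.linalg.lstsq(np.c_[u,-v],b-a,rcond=None)[0]
    p,q=a+s[0]*u,b+s[1]*v; return (p+q)/2,np.linalg.norm(p-q)
def proj(n,P):
    c=C[n]; q=c["camera_matrix"]@R.from_quat(c["rotation"]).inv().apply(np.array(P)-c["position"]); return q[:2]/q[2]
def blob(im,hr,roi,smin=120,vmin=30):
    x0,y0,x1,y1=roi; h=cv2.cvtColor(im[y0:y1,x0:x1],cv2.COLOR_BGR2HSV)
    m=cv2.inRange(h,(hr[0],smin,vmin),(hr[1],255,255))
    n,l,st,c=cv2.connectedComponentsWithStats(m)
    i=1+np.argmax(st[1:,4]); return c[i]+[x0,y0],st[i]+[x0,y0,0,0,0]
E
python3 - <<'E'
from h import *
S=cv2.imread("pics/side0.png");T=cv2.imread("pics/top0.png")
for nm,rs,rt,hs in[("blue",(345,150,380,220),(400,230,442,270),(100,130)),("amber_b",(340,150,382,220),(400,230,442,270),(5,20)),
  ("red",(365,195,395,265),(340,265,382,302),(0,4)),("amber_r",(355,195,395,265),(340,265,382,302),(5,20)),("purp_b",(390,160,425,220),(415,280,450,315),(131,155)),("turq",(315,190,345,245),(350,218,380,250),(80,99))]:
    a=blob(S,hs,rs);b=blob(T,hs,rt); print(nm,a,b,np.round(tri(a[0],b[0])[0],1),tri(a[0],b[0])[1].round(1))
print("ring rough",tri((304,302),(250,250)))
def crop(I,x,y,w,h,k): return cv2.convertScaleAbs(cv2.resize(I[y:y+h,x:x+w],(w*k,h*k),interpolation=cv2.INTER_CUBIC),alpha=1.5)
a=np.hstack([crop(S,335,150,100,75,4),crop(T,395,220,100,75,4)])
b=np.hstack([crop(S,260,265,100,75,4),crop(T,205,215,100,75,4)])
cv2.imwrite("pics/crop1.png",np.vstack([a,b]))
E
```

```text
blue (array([362.59821429, 162.8125    ]), array([357, 158,  12,  11, 112])) (array([431.16923077, 242.59230769]), array([425, 237,  13,  12, 130])) [ 528.2 -398.2  119.4] 2.9
amber_b (array([362.59043348, 195.43497758]), array([349, 170,  33,  50, 669])) (array([420.42690058, 252.16764133]), array([408, 237,  29,  29, 513])) [ 521.7 -390.3   44.5] 4.6
red (array([379.08510638, 206.39716312]), array([372, 201,  14,  13, 141])) (array([364.13669065, 278.07913669]), array([358, 272,  13,  13, 139])) [ 458.  -265.4  118.8] 2.4
amber_r (array([373.47563353, 229.05847953]), array([ 355,  195,   36,   62, 1026])) (array([358.95983087, 285.25792812]), array([347, 270,  27,  28, 473])) [ 456.2 -257.7   70.1] 17.2
purp_b (array([408.14126394, 198.94237918]), array([396, 176,  24,  40, 538])) (array([430.38421053, 296.87631579]), array([420, 284,  25,  25, 380])) [ 427.8 -407.8   45.6] 3.9
turq (array([330.108742  , 224.97867804]), array([319, 202,  22,  42, 469])) (array([363.24281984, 236.07310705]), array([352, 222,  25,  25, 383])) [ 554.7 -271.    45.8] 2.5
ring rough (array([520.11170463, -37.17187466,  72.11653341]), np.float64(0.49008947604233755))
```

View pics/crop1.png

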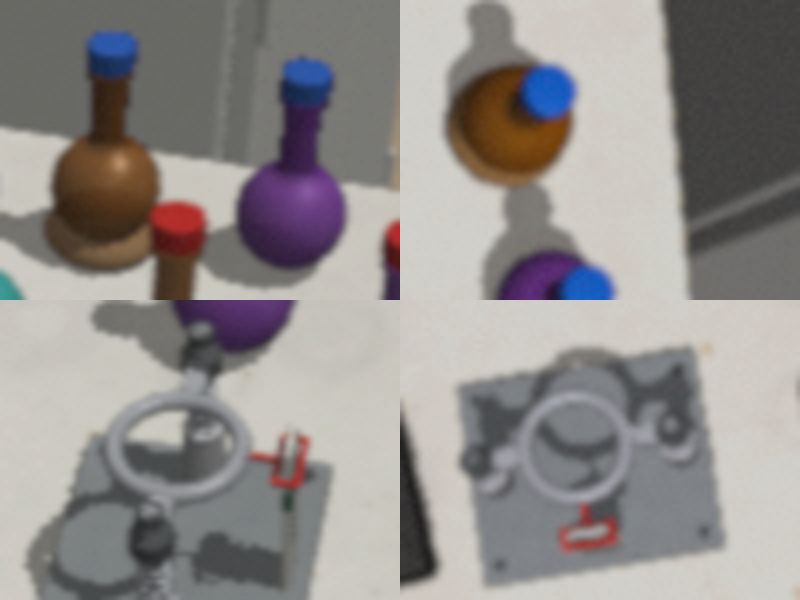

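The crop confirms the target: amber bulb, blue stopper, in its cork ring (crop (110,60) and (548,90)); the neighbour on the right is purple. In the lower panels the cradle ring is centred at crop (178,444) in the side view and (575,447) in the top view, with the red pointer at the top of the scale.

```bash
cat >> h.py <<'E'
def shift(target):
    s=read_state(); return R.from_quat(s["tcp_rot"]).inv().apply(np.array(target)-s["tool_pos"])
E
python3 - <<'E'
from h import *
f=lambda x,y,X,Y:((x+.5)/4-.5+X,(y+.5)/4-.5+Y)
bulb=tri(f(106,184,335,150),f(113,124,395,220))
print("bulb",bulb)
print("stopper rim plane z127 ", plane("top",f(149,92,395,220),126), plane("side",f(112,42,335,150),126), tri(f(112,42,335,150),f(149,92,395,220)))
ring=tri(f(178.5,143.5,260,265),f(174.5,147,205,215)); print("ring",ring, plane("top",f(174.5,147,205,215),78),plane("side",f(178.5,143.5,260,265),78))
S=cv2.imread("pics/side0.png");T=cv2.imread("pics/top0.png")
for im,x,y,r in((T,205,215,(10,18)),):
    g=cv2.cvtColor(cv2.resize(im[y:y+75,x:x+100],None,fx=4,fy=4,interpolation=cv2.INTER_CUBIC),cv2.COLOR_BGR2GRAY)
    c=cv2.HoughCircles(g,cv2.HOUGH_GRADIENT,1,40,param1=80,param2=15,minRadius=38,maxRadius=64); print(c[0][:4])
print("rods",plane("top",f(77,160,205,215),96),plane("top",f(275,125,205,215),96))
for w in[(400,100,260),(525,-394,240)]: print(w,shift(w).round(1))
E
```

```text
bulb (array([ 526.21619722, -396.57502828,   38.6554399 ]), np.float64(5.254637890941921))
stopper rim plane z127  [ 525.50842376 -398.41189945  126.        ] [ 529.74184909 -397.82318611  126.        ] (array([ 527.66769624, -398.15666804,  125.73956618]), np.float64(4.232926068476166))
ring (array([517.21215593, -34.26945497,  79.21889967]), np.float64(2.634558384266818)) [516.09940622 -34.4184593   78.        ] [519.01403272 -35.26614759  78.        ]Traceback (most recent call last):
  File "<stdin>", line 10, in <module>
TypeError: 'NoneType' object is not subscriptable
```

Request:
carry_out --motion '[[0,[-20,-25,-10],0],[0,[-55,-70,-20],0],[0,[-95,-120,-30],0],[0,[-135,-168,-30],0],[0,[-173,-216,-30],0],[0,[-211,-264,-30],0],[0,[-249,-311,-30],0],[0,[-287,-359,-30],0]]'

```text
time_s: 1.1
tool_pos: [349.8, 209.9, 261.0]
tcp_rot: [0.123, 0.992, 0.0, 0.0]
wrist_force: [1.0, 0.6, 1.0]
opening: 1.004
grip_force: 0.0
```

```bash
python3 - <<'E'
from h import *
s=read_state(); print(s["time_s"],s["tool_pos"],s["tcp_rot"],s["joint_pos"])
for w in[(420,0,260),(527,-398,240)]: print(w,shift(w).round(1))
E
```

```text
1.1 [349.80495379 209.85522859 261.03429337] [1.23304927e-01 9.92368812e-01 6.32462347e-05 1.79033858e-04] [ 4.08632920e-01 -4.66686872e-01  2.11654164e+00 -7.29463073e-05
  1.49136516e+00 -9.14918545e-01]
(420, 0, 260) [-119.4 -186.3    1. ]
(527, -398, 240) [-320.6 -546.    21.1]
```

Request:
carry_out --motion '[[0,[-20,-34,0],0],[0,[-48,-82,0],0],[0,[-78,-133,0],0],[0,[-108,-184,0],0],[0,[-138,-235,0],0],[0,[-168,-286,0],0],[0,[-198,-337,0],0],[0,[-228,-388,0],0]]'

```text
time_s: 2.1
tool_pos: [475.5, -222.4, 260.9]
tcp_rot: [0.124, 0.992, 0.0, -0.0]
wrist_force: [1.3, 1.2, 1.4]
opening: 1.003
grip_force: 0.0
```

Request:
carry_out --motion '[[0,[-30,-50,0],0],[0,[-58,-98,5],0],[0,[-78,-130,10],0],[0,[-92,-157,20],0],[0,[-92,-157,20],0]]'

```text
time_s: 2.72
tool_pos: [525.4, -396.3, 238.8]
tcp_rot: [0.125, 0.992, 0.001, -0.002]
wrist_force: [0.2, 0.8, 0.1]
opening: 0.998
grip_force: 0.0
```

```bash
python3 - <<'E'
from h import *
s=read_state(); print(s["time_s"],s["tool_pos"],s["joint_pos"])
print(shift((527,-398,88)).round(1))
a=capture("side");b=capture("top")
cv2.imwrite("pics/pre.png",cv2.convertScaleAbs(np.hstack([cv2.resize(a[90:270,270:470],(400,360)),cv2.resize(b[160:340,330:530],(400,360))]),alpha=1.5))
E
```

```text
2.725 [ 525.42646236 -396.2765916   238.83421042] [-7.27681966e-01  1.39191302e-01  1.62070626e+00 -9.05923806e-05
  1.38547844e+00 -2.04856411e+00]
[ -2.5  -1.5 150.8]
```

View pics/pre.png

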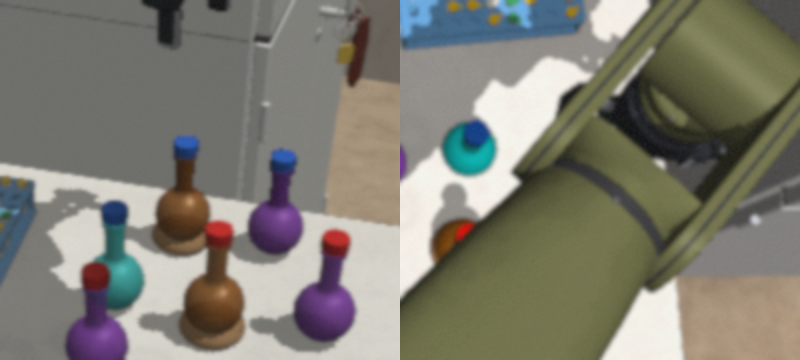

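The side view shows the open fingers over the target (crop (170,35) and (218,0), stopper at (186,148)). The top view is blocked by the arm. Clearance is ample, so I descend and close.

Request:
carry_out --motion '[[0,[-2,-1,30],0],[0,[-2,-1,70],0],[0,[-2,-1,105],0],[0,[-2,-1,135],0],[0,[-2,-1,155],0],[0,[-2,-1,166],0],[0,[-2,-1,166],0],[80,[-2,-1,166],0]]' --squeeze 25

```text
time_s: 3.82
tool_pos: [528.7, -397.2, 76.9]
tcp_rot: [0.124, 0.992, -0.001, 0.001]
wrist_force: [0.1, -0.6, 0.6]
opening: 0.818
grip_force: 0.0
```

Request:
carry_out --motion '[[120,[0,0,0],0],[150,[0,0,0],0],[180,[0,0,0],0],[210,[0,0,0],0],[255,[0,0,0],0],[255,[0,0,0],0]]' --squeeze 30

```text
time_s: 4.58
tool_pos: [528.1, -397.0, 75.9]
tcp_rot: [0.124, 0.992, -0.0, 0.0]
wrist_force: [-0.4, -0.8, 3.1]
opening: 0.284
grip_force: 29.1
```

```bash
python3 - <<'E'
from h import *
a=capture("side"); s=read_state(); print(s["tool_pos"],s["opening"],s["grip_force"],s["wrist_force"])
cv2.imwrite("pics/grip.png",cv2.convertScaleAbs(cv2.resize(a[105:255,290:440],(600,600),interpolation=cv2.INTER_CUBIC),alpha=2))
E
```

```text
[ 528.14438337 -397.00043905   75.89603798] 0.28600194927259387 29.132722578942776 [-1.07860783 -0.94223569  2.77159805]
```

View pics/grip.png

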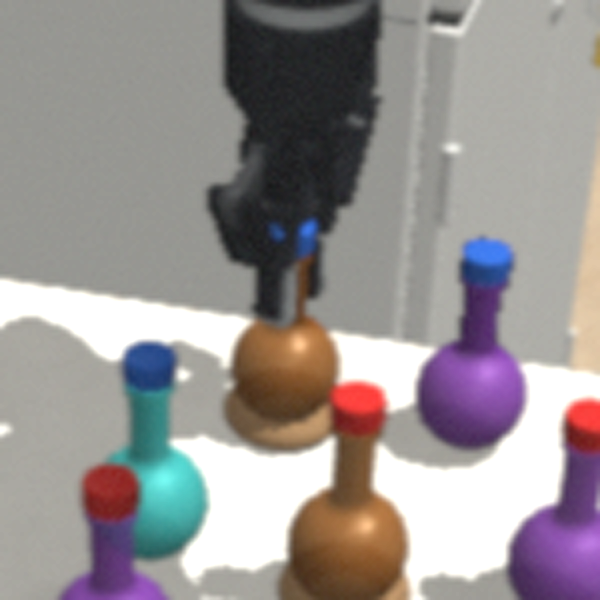

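The fingers close on the neck (crop (285,290)) just above the bulb. The opening reads slightly more than the neck width, so the pads may be touching the rim. I'll ease open, go 4 mm lower and regrip.

Request:
carry_out --motion '[[130,[0,0,0],0],[130,[0,0,0],0],[130,[0,0,4],0],[130,[0,0,4],0],[255,[0,0,4],0],[255,[0,0,4],0],[255,[0,0,4],0],[255,[0,0,4],0]]' --squeeze 35

```text
time_s: 5.62
tool_pos: [527.8, -396.6, 71.2]
tcp_rot: [0.124, 0.992, 0.0, -0.0]
wrist_force: [-0.0, -0.2, -1.0]
opening: 0.27
grip_force: 34.0
```

Request:
carry_out --motion '[[255,[0,0,-6],0],[255,[0,0,-20],0],[255,[0,0,-45],0],[255,[0,0,-75],0],[255,[0,0,-105],0],[255,[0,0,-130],0],[255,[0,0,-145],0],[255,[0,0,-150],0]]'

```text
time_s: 6.62
tool_pos: [528.2, -396.9, 223.0]
tcp_rot: [0.124, 0.992, -0.001, 0.001]
wrist_force: [0.1, -0.1, -0.8]
opening: 0.272
grip_force: 34.1
```

```bash
python3 - <<'E'
from h import *
a=capture("side"); s=read_state(); print(s["time_s"],s["tool_pos"],s["opening"],s["grip_force"],s["wrist_force"])
print(shift((517,-34.5,221)).round(1))
cv2.imwrite("pics/lift.png",cv2.convertScaleAbs(cv2.resize(a[0:240,260:500],(600,600),interpolation=cv2.INTER_CUBIC),alpha=2))
E
```

```text
6.675 [ 528.11339987 -396.78115413  222.600013  ] 0.2669676059648759 34.14401963353157 [-0.31466219 -0.32608177 -0.97599383]
[ 99.6 348.5   1.2]
```

View pics/lift.png

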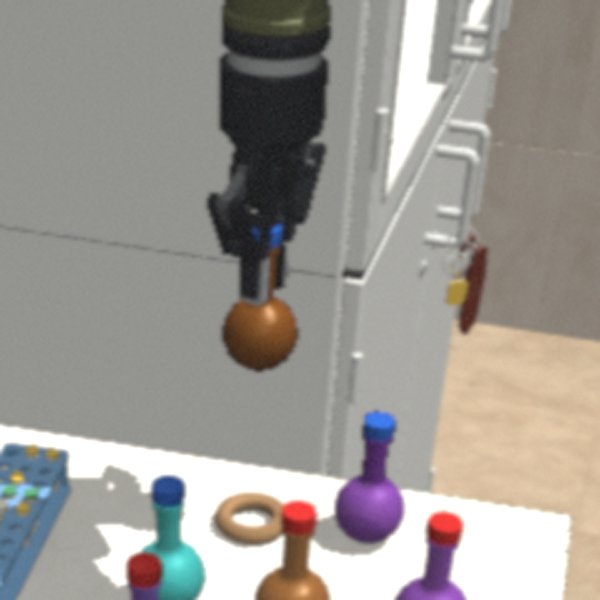

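The flask is lifted and upright (crop (260,330)); the cork ring is empty and the neighbours stand where they were. I move over the cradle next.

Request:
carry_out --motion '[[255,[6,20,0],0],[255,[18,62,0],0],[255,[33,115,0],0],[255,[49,170,0],0],[255,[65,226,0],0],[255,[80,280,0],0],[255,[92,322,0],0],[255,[99,345,0],0]]'

```text
time_s: 7.68
tool_pos: [514.9, -34.7, 219.8]
tcp_rot: [0.122, 0.992, 0.0, -0.001]
wrist_force: [-0.8, 0.8, -0.4]
opening: 0.271
grip_force: 34.3
```

Request:
carry_out --motion '[[255,[1,3,15],0],[255,[1,3,40],0],[255,[1,3,60],0],[255,[1,3,70],0],[255,[1,3,70],0],[255,[1,3,70],0]]'

```text
time_s: 8.43
tool_pos: [516.9, -35.0, 152.2]
tcp_rot: [0.124, 0.992, -0.0, 0.001]
wrist_force: [0.6, -1.2, -0.7]
opening: 0.271
grip_force: 34.4
```

```bash
python3 - <<'E'
from h import *
a=capture("side");b=capture("top"); s=read_state(); print(s["time_s"],s["tool_pos"],s["tcp_rot"],s["opening"],s["grip_force"],s["wrist_force"])
print(shift((517,-34.5,152)).round(1))
cv2.imwrite("pics/over.png",cv2.convertScaleAbs(np.hstack([cv2.resize(a[230:350,230:380],(600,480),interpolation=cv2.INTER_CUBIC),cv2.resize(b[200:320,230:280],(200,480))]),alpha=2))
cv2.imwrite("pics/side_over.png",a)
E
```

```text
8.525 [517.04196477 -34.94737716 152.47816673] [ 1.23697319e-01  9.92319472e-01 -6.11389333e-05  1.01712750e-03] 0.27089755393595516 34.35350753366947 [-0.18866748  0.73610125 -0.74431783]
[0.2 0.4 0.5]
```

View pics/over.png

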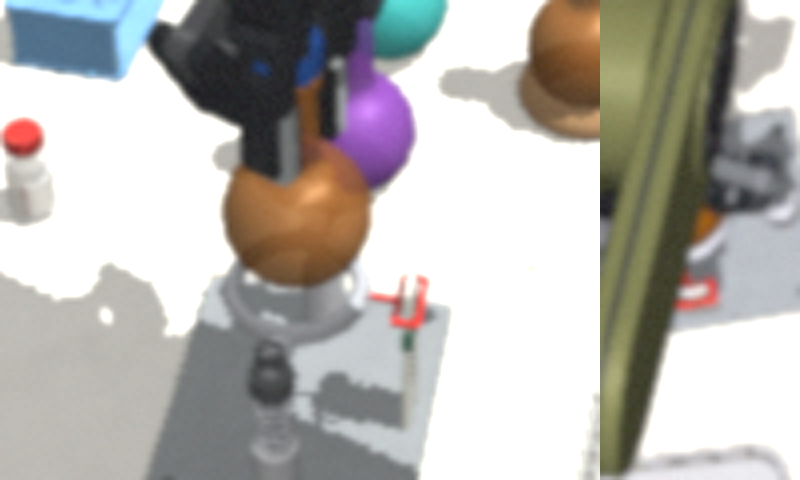

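The bulb is over the ring (crop centre (297,213), ring at about (297,290)), with the pointer still up at (408,302). I'll compare the two within the side camera, so calibration errors cancel.

```bash
python3 - <<'E'
from h import *
a=cv2.imread("pics/side_over.png")
h=cv2.cvtColor(a[230:310,270:340],cv2.COLOR_BGR2HSV); m=cv2.inRange(h,(5,90,30),(22,255,255))
c=max(cv2.findContours(m,0,1)[0],key=cv2.contourArea)[:,0,:]+[270,230]
c=c[(c[:,1]>276)]  # lower half of bulb outline
A=np.c_[2*c,np.ones(len(c))]; x=np.linalg.lstsq(A,(c**2).sum(1),rcond=None)[0]; r=np.sqrt(x[2]+x[0]**2+x[1]**2)
print("bulb fit",x[:2],r)
for z in(117,118.3): print(plane("side",(304,283),z),plane("side",x[:2],z))
print("ring",plane("side",(304.2,300.4),78))
E
```

```text
bulb fit [303.90925753 282.99961103] 17.26127041678005
[518.48690204 -36.02002691 117.        ] [518.62097052 -35.97428087 117.        ]
[517.97873546 -34.81063199 118.3       ] [518.11250674 -34.76498736 118.3       ]
ring [519.1690411  -35.44489802  78.        ]
```

Request:
carry_out --motion '[[255,[0,0,6],0],[255,[0,0,12],0],[255,[0,0,16],0],[255,[0,0,19],0],[255,[0,0,21],0],[255,[0,0,21],0],[255,[0,0,21],0]]'

```text
time_s: 9.4
tool_pos: [516.7, -34.6, 130.9]
tcp_rot: [0.124, 0.992, 0.0, 0.001]
wrist_force: [0.8, 1.2, 3.6]
opening: 0.267
grip_force: 34.3
```

Request:
carry_out --motion '[[255,[0,0,3],0],[255,[0,0,6],0],[255,[0,0,9],0],[255,[0,0,11],0],[255,[0,0,12],0],[255,[0,0,12],0],[255,[0,0,12],0],[255,[0,0,12],0]]'

```text
time_s: 10.4
tool_pos: [517.3, -34.8, 119.6]
tcp_rot: [0.124, 0.992, 0.0, 0.001]
wrist_force: [0.5, 1.8, 6.9]
opening: 0.268
grip_force: 34.1
```

```bash
python3 - <<'E'
from h import *
a=capture("side");b=capture("top"); s=read_state(); print(s["time_s"],s["tool_pos"],s["tcp_rot"],s["opening"],s["grip_force"],s["wrist_force"],s["torque"])
cv2.imwrite("pics/press.png",np.hstack([cv2.convertScaleAbs(cv2.resize(I,(400,600),interpolation=cv2.INTER_CUBIC),alpha=2) for I in(a[270:345,310:360],a[240:360,265:345])]))
S0=cv2.imread("pics/side0.png")
rs=[blob(I,(0,6),(315,290,345,340),110)  for I in(S0,a)]; print(rs)
for p in rs: print(tri(p[0],(0,0))[0] if 0 else "")
E
```

```text
10.5 [517.30566045 -34.78892613 119.58562574] [1.23599342e-01 9.92331425e-01 4.26304909e-05 1.24282614e-03] 0.2704575675852345 34.14343558251858 [-0.25302608  1.74739252  8.28505594] [ 0.22287085  0.02453708 -0.01516376]
[(array([332.79310345, 308.37931034]), array([328, 303,   8,   9,  29])), (array([332.92307692, 313.74358974]), array([328, 306,   9,  13,  39]))]
```

View pics/press.png

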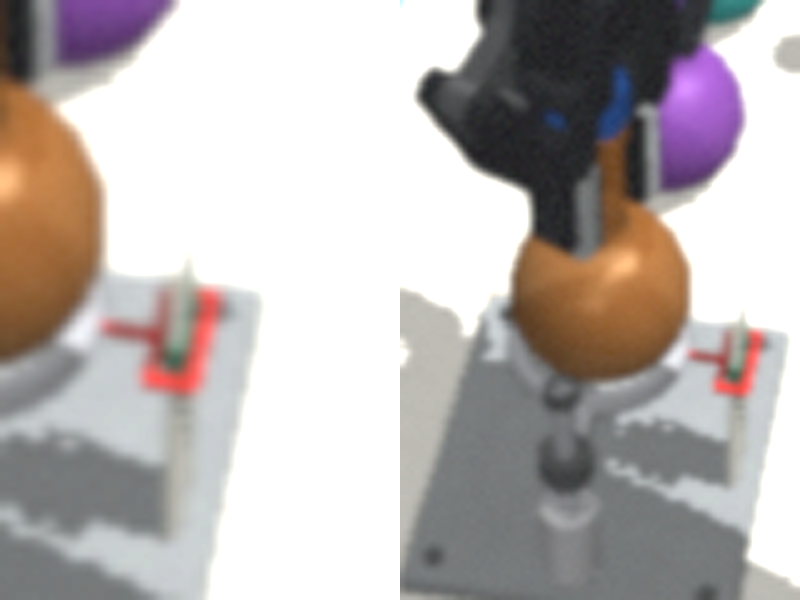

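The flask is upright in the ring, with the yoke at about (332,312) in the full image, down from (332,304.7), and the dark green band showing inside it. Next I convert that shift to mm.

```bash
python3 - <<'E'
from h import *
P=plane("side",(332,304.7),78); v0=proj("side",P)
for d in(9,12,14,16,19): print(d,(proj("side",P-[0,0,d])-v0).round(2))
a=capture("side");S0=cv2.imread("pics/side0.png")
for I in(S0,a):
    h=cv2.cvtColor(I[290:330,322:342],cv2.COLOR_BGR2HSV); m=((h[...,0]<8)|(h[...,0]>172))&(h[...,1]>90)
    ys,xs=np.nonzero(m); k=xs>4
    print(len(ys),xs[k].min()+322,xs[k].max()+322,ys[k].min()+290,ys[k].max()+290)
def yoke(I):
    f=I.astype(float); return np.clip(f[...,2]-f[...,:2].max(2)-15,0,None).astype(np.float32)
A=yoke(S0)[292:318,322:342];B=yoke(a)[290:335,320:344]
r=cv2.matchTemplate(cv2.resize(B,None,fx=4,fy=4),cv2.resize(A,None,fx=4,fy=4),cv2.TM_CCOEFF_NORMED)
_,v,_,p=cv2.minMaxLoc(r); print("shift",v,p[0]/4-2,p[1]/4-2)
w=[read_state()["wrist_force"][2]]
for _ in range(6): capture("side"); w.append(read_state()["wrist_force"][2])
print(np.mean(w),read_state()["tool_pos"])
E
```

```text
9 [-0.03  3.84]
12 [-0.03  5.11]
14 [-0.04  5.95]
16 [-0.04  6.79]
19 [-0.05  8.05]
51 327 336 299 311
55 327 336 306 318
shift 0.947100043296814 0.0 7.0
7.886560959046331 [517.29214498 -34.78590619 119.56851184]
```

The estimates of the press are 13.4 mm (force), about 14.6 mm (TCP height) and about 16.5 mm (pointer pixels). All lie within the 9–19 mm band, slightly on the deep side, so I'll ease up 1 mm and check.

Request:
carry_out --motion '[[255,[0,0,-1],0],[255,[0,0,-1],0],[255,[0,0,-1],0],[255,[0,0,-1],0]]'

```text
time_s: 11.35
tool_pos: [517.2, -34.7, 120.4]
tcp_rot: [0.124, 0.992, 0.0, 0.001]
wrist_force: [0.6, 2.8, 7.6]
opening: 0.27
grip_force: 34.2
```

```bash
python3 - <<'E'
from h import *
S0=cv2.imread("pics/side0.png"); w=[];f=[]
for _ in range(8): f.append(capture("side").astype(float)); w.append(read_state()["wrist_force"][2])
a=np.mean(f,0)
def yoke(I):
    I=I.astype(float); return cv2.resize(np.clip(I[...,2]-I[...,:2].max(2)-15,0,None).astype(np.float32),None,fx=8,fy=8,interpolation=cv2.INTER_CUBIC)
r=cv2.matchTemplate(yoke(a[290:335,320:344]),yoke(S0[292:318,322:342]),cv2.TM_CCOEFF_NORMED)
_,v,_,p=cv2.minMaxLoc(r); print("shift px",v,p[0]/8-2,p[1]/8-2)
s=read_state(); print(s["time_s"],np.mean(w),s["tool_pos"],s["tcp_rot"],s["grip_force"],s["opening"])
cv2.imwrite("pics/final.png",cv2.convertScaleAbs(cv2.resize(a[215:365,220:400],(720,600),interpolation=cv2.INTER_CUBIC),alpha=1.5))
E
```

```text
shift px 0.940940260887146 0.0 6.625
11.75 7.962871659172298 [517.2331127  -34.73571342 120.46618857] [1.23578558e-01 9.92334107e-01 6.05464542e-05 1.16431756e-03] 34.15245294570923 0.26940917249357194
```

View pics/final.png

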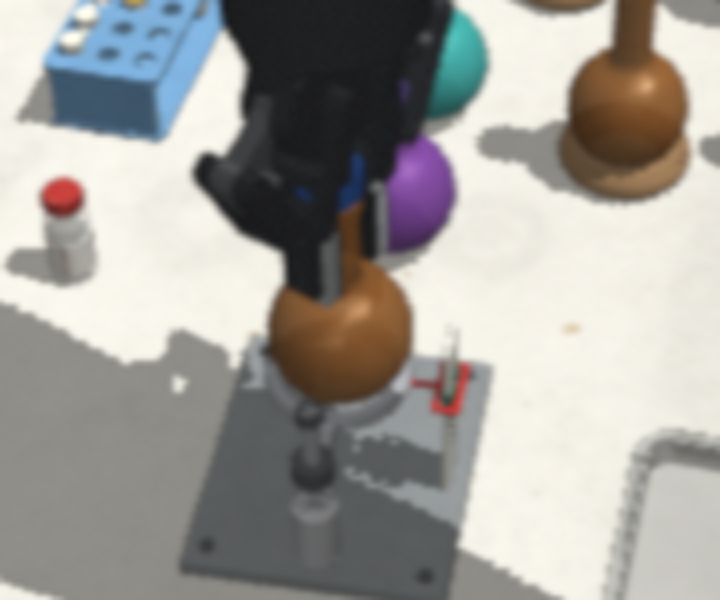

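The flask stands upright in the ring with the yoke at crop (452,388), around the green band: 6.6 px is about 15.6 mm, and 8.9 N is about 14 mm. The vial and the red-stoppered flask are where they were.

```bash
python3 -c "from rig import *; print(sign_off())"
```

```text
the job is handed in; nothing more can be done
None
```

I handed the job in at 11.75 s: the blue-stoppered amber flask is still gripped, upright in the ring cradle and pressed about 14–16 mm, which puts the red pointer inside the green band (9–19 mm).

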